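Zero the rotary board holder on the soldering bench

ROBOT

A 6-joint arm with a two-finger parallel gripper is mounted at the origin on the work surface. World frame = base frame: x ahead of the robot, y to its left, z up, the work surface at z = 0. Lengths are in mm, angles in degrees, forces in N, time in s.
With the tool pointing down it reaches from about 300 to 850 mm from the base axis. Payload 4.2 kg.
Tool frame: the origin (TCP) lies at the very end of the fingers, on their centre line; the grasp point (between the pads) lies env.grip_depth behind it (env.grip_depth is the distance from the TCP to the grasp point, in mm); z points along the fingers, y is the line along which they close (so a half turn about z gives the same grasp; the last joint's range is limited). The gripper opens to 91 mm and grips with 3 to 60 N. Pads are 32 mm wide; open, the fingers measure 118 mm over their backs; the gripper's body (76 mm by 178 mm) begins 60 mm behind the grasp point.
Start: joints at [-74.083, 18.312, 89.639, -0, 72.044, -1.146], TCP at [168.718, -549.707, 213.976] pointing down, gripper open.
Joint ranges: [-177.97, 177.97], [-48.28, 115.42], [12.27, 149.76], [-77.06, 257.06], [2.81, 150.46], [-146.56, 146.56]. Speed limits (degrees/s): [147.25, 147.25, 180, 180, 180, 180].

INTERFACE

Orientations are given as a 3x3 rotation matrix whose columns are the frame's x, y, z axes.
In Python, from plant import env, imaging, order gives the robot as it stands.
- The arm moves only by the tool send_rows, never from a script. Its argument "plan" is a list of rows, each an object with "claw": the opening, from 0 (shut) to 1 (fully open); "slide": the shift along the world's x, y, z in m, a list of three; "angular": the turn, a rotation vector about the world's x, y, z in rad, a list of three. In form: [{"claw": claw, "slide": [dx, dy, dz], "angular": [rx, ry, rz]}, ...]. A call has 1 to 8 rows; each row shifts and turns the commanded pose from where the row before left it; what a row does not reach is not made up. A row lasts 1/8 s, in which the tool goes at most 62.5 mm and 10.7 degrees, less where a joint would pass 70% of its speed; a pose out of reach is approached as far as the arm can. A call with a gripper value outside its range is refused whole. The fingers move at their own pace and stop on an object; "newtons" is the grip in N (left out, the last holds). Time passes only in rows, so rows that do not move let the fingers close. It gives the time, the measured TCP pose, the force, the opening and the grip force at its end, in the units of the state.
- env.get_state(): the state, without advancing time (a new reading comes with each control period).
- imaging.capture(name): name is "scene" or "side" or "wrist"; returns the picture (400x640x3 uint8, red, green, blue); there is no depth.
- imaging.camera_params(name): a dict with "fov_y" (degrees; the focal length in pixels is half the picture's height over the tangent of half this angle, whatever the lens; pixels are square), "cx", "cy" (the principal point, pixels), "k1" (the pictures are not rectified: a ray, as slopes to the right and down, at radius r is drawn at 1 + k1 r^2 times it, then the intrinsics apply), "view" (4x4, takes a point from world to camera coordinates). Camera axes: x right, y down, z forward; pixel columns grow to the right and rows downward; lengths in mm; the calibration is good to about 2 mm. A picture is of the moment at which its call begins: read the wrist's pose just before it. camera_params takes no time and is no camera call; for the wrist camera it gives the pose at the moment of the call.
- order.sign_off(): hands the job in; it is judged then, once.
The state is a dict: "clock": time; "joint_pos": joint angles; "joint_vel": joint speeds; "tau": joint torques, N m; "position": TCP position; "tcp_rot": TCP orientation; "ft_force": force on the tool from outside, world axes, zero at the start; "ft_torque": the same for the moment, N m; "gripper_width": finger opening in mm; "finger_force": force on a finger pad.
Only numpy, scipy, OpenCV 4.12 (cv2) and the standard library are available. Lean on these libraries where they do the work, as an engineer would, in place of code of your own. Each camera call takes 0.05 s, during which the arm holds its last target. There are 200 camera calls.

TASK

Turn the rotary circuit-board holder with a fingertip, pushing gently on one of its two upright clamp posts, until the index line on the turntable lines up with the zero line of the scale around it (the one line that is clearly longer and thicker than all the others), and leave it standing there. Do not grip or lift anything, keep off the circuit board, and leave the holder's heavy base and the things around it where they stand.

Things in the scene. Friction and masses are not known exactly. Their poses are not given: they have to be found in the camera images.
- base: Heavy cast base of the board holder (3 kg, loose, takes over 15 N to slide): round, 200 mm across; its top, 19 mm above the bench, is an aluminium ring with a black scale line every 10 degrees all round (5 mm long, every third 8 mm) just outside the turntable. Origin: centre of its underside, on the turning axis; z up; x from the axis towards the zero line
- zero (a point): Inner end of the zero line on the base's scale, 75 mm from the turning axis, 19 mm above the bench. The zero line is the one line 20 mm long and 4 mm wide
- turntable: Dark steel disc, 150 mm across, 10 mm thick, its top 29 mm above the bench; turns without end either way about the upright axis through the base's centre, with its two clamp posts and the board. Friction (0.15 N m, 2.6 N at a post) holds it where it is left; no coasting. Origin: centre of its underside, on the axis, 19 mm above the bench; z up; x towards the index line, y towards post_a
- index (a point): Outer end of the index line, the only white line on the turntable (4 mm wide, 30 mm long, radial, ending at the rim): 75 mm from the axis, 29 mm above the bench. It lies over point zero when the holder is at zero
- post_a (a point): Top centre of one clamp post: an upright round steel post 16 mm in diameter, 58 mm from the axis, 90 degrees anticlockwise (from above) of the index line; top 101 mm above the bench, smooth and free on all sides from 50 mm above the bench up to it
- post_b (a point): The same for the other, like post, 90 degrees clockwise of the index line, opposite post_a
- board: Green circuit board 56 x 92 mm (92 along the line between the posts), 1.6 mm thick, clamped level between the posts above the turntable; origin at the centre of its underside, 39 mm above the bench; its parts reach up to 48 mm above the bench. Not to be touched
- tip_cleaner: Bystander: brass tin of curled brass wool, 74 mm across, 32 mm high, loose; origin at the centre of its underside
- solder_spool: Bystander: standing spool of solder, 58 mm across, 42 mm high, loose; origin at the centre of its underside
- flux_bottle: Bystander: white bottle 36 mm across, 95 mm high, loose; origin at the centre of its underside
- screwdriver: Bystander: small screwdriver 150 mm long lying beyond the holder, loose
Things that resemble listed ones, but are neither listed nor needed, are in the scene too. Of the things that look like the base, the largest one is meant.

How it is judged (in metres and radians):
At the end, for the whole second after the job is handed in: The turntable is at rest with the outer end of its index line within 3.5 mm (about 2.7 degrees) of the zero line, and the base stands level within 10 mm of where it was (horizontal distance between index and zero below 0.0035 m and angular speed of turntable below 0.05 rad/s and distance of base from where it was at the start of the episode below 0.01 m and angle between base's own z axis and vertical below 0.03 rad); the robot touches nothing.
It fails at once if a finger pinches the turntable or its posts or shoves them harder than 18 N (contact force between the fingers and turntable above 18 N).
It fails at once if the robot touches the circuit board (contact force between any of the arm, the fingers and board above 1 N).
It fails at once if the base is shoved or lifted more than 10 mm from its place (distance of base from where it was at the start of the episode above 0.01 m).
It fails at once if a bystander is shoved, knocked over or carried off (moved more than 20 mm) (distance of any of tip_cleaner, solder_spool, flux_bottle, screwdriver from where it was at the start of the episode above 0.02 m).
It also fails if it takes over 48 s, if anything falls off the work surface, if the arm or the gripper's body presses on something with over 40 N, if the wrist force passes 120 N, or if a joint passes its speed limit or range.

## Working session

There is one attempt and no reset: what is moved stays moved. The work goes in short steps, Python scripts to look and compute and a tool call to move; the robot and the scene stay as the last step left them, time stands still between calls to the robot, and variables do not carry over. Pictures are saved under pics/ and viewed, at most 10 in all, crops included, and the job is handed in when it is done.

Besides the shell and the picture viewer there is one more tool, called after ">>>" as name(argument=value, ...), one argument or row to a line, values as JSON. send_rows: Moves the arm, as the interface text tells. Its arguments: {"type":"object","properties":{"plan":{"type":"array","items":{"type":"object","properties":{"claw":{"type":"number"},"slide":{"type":"array","items":{"type":"number"}},"angular":{"type":"array","items":{"type":"number"}}}}},"newtons":{"type":"number"}},"required":["plan"]}

```bash
mkdir -p pics; cat > h.py <<'E'
import numpy as np, cv2
from plant import env, imaging, order
def ray(p,uv):
    f=200/np.tan(np.radians(p["fov_y"]/2)); K=np.array([[f,0,p["cx"]],[0,f,p["cy"]],[0,0,1.]])
    n=cv2.undistortPoints(np.array([[uv]],float),K,np.array([p["k1"],0,0,0.]))[0,0]
    V=np.array(p["view"]); R=V[:3,:3]; return -R.T@V[:3,3], R.T@np.array([n[0],n[1],1])
def onz(p,uv,z):
    o,d=ray(p,uv); return o+d*(z-o[2])/d[2]
def proj(p,P):
    f=200/np.tan(np.radians(p["fov_y"]/2)); V=np.array(p["view"]); c=V[:3,:3]@P+V[:3,3]
    s=c[:2]/c[2]; return s*(1+p["k1"]*(s@s))*f+[p["cx"],p["cy"]]
E
python3 - <<'E'
from h import *
for n in ["scene","side"]:
    im=imaging.capture(n); cv2.imwrite(f"pics/{n}0.png",im[...,::-1]); p=imaging.camera_params(n); print(n,p["fov_y"],p["k1"],ray(p,(p["cx"],p["cy"])))
s=env.get_state(); print(s["clock"],s["tcp_rot"],s["ft_force"],env.grip_depth)
E
```

```text
scene 43.739503522000994 -0.15100650411578828 (array([1070.0843689 ,  869.33299515, 1020.50993015]), array([-0.36844967, -0.63746152, -0.67667396]))
side 54.1635949019708 0.006632893820807627 (array([ 529.91827145, -760.46816643,  735.84783123]), array([ 0.00952986,  0.75456483, -0.6561563 ]))
0.1 [[ 9.55983151e-01  2.93421243e-01 -4.34302543e-04]
 [ 2.93421563e-01 -9.55981996e-01  1.48637079e-03]
 [ 2.09473539e-05 -1.54837917e-03 -9.99998801e-01]] [ 0.47188298  0.28827715 -1.18320276] 18.8
```

View pics/scene0.png

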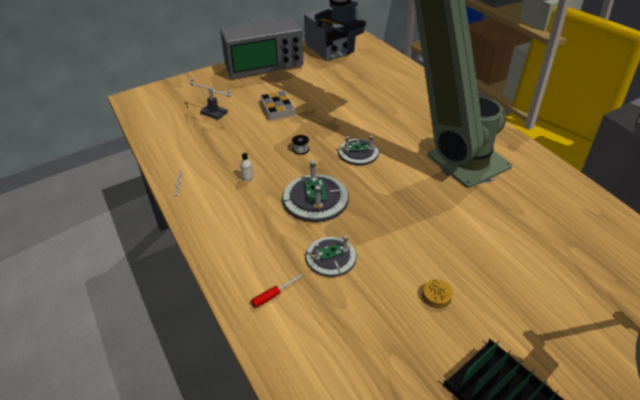

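View pics/side0.png

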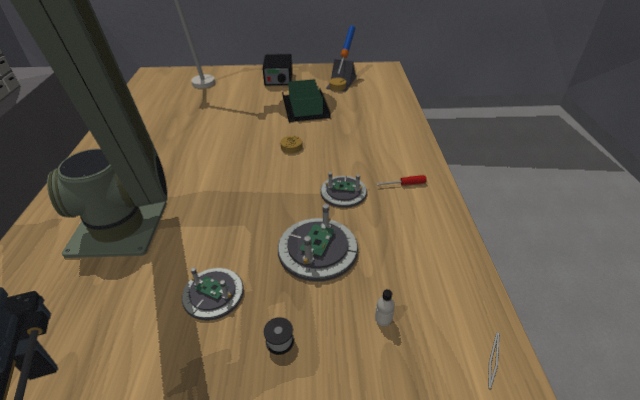

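The big holder is at about (316,197) in the scene view and (318,248) in the side view, with two smaller decoys. The index line seems to point left in the side view, near (293,237). I'll enlarge both views.

```bash
python3 - <<'E'
from h import *
a=cv2.imread("pics/side0.png")[195:295,268:368]; b=cv2.imread("pics/scene0.png")[150:230,276:356]
cv2.imwrite("pics/crop.png",np.hstack([cv2.resize(a,(400,400),interpolation=cv2.INTER_CUBIC),cv2.resize(b,(400,400),interpolation=cv2.INTER_CUBIC)]))
p=imaging.camera_params("side"); q=imaging.camera_params("scene")
for nm,P,uv in(("side",p,(318,246)),("scene",q,(316,197))): print(nm,onz(P,uv,19))
for n,u in(("spool",(279,345)),("flux",(385,322)),("tin",(291,146)),("decoyL",(213,292)),("decoyR",(344,191)),("screwd",(405,182))): print(n,onz(p,u,10).round())
E
```

```text
side [ 535.50566236 -104.50912859   19.        ]
scene [536.76588948 -88.62041284  19.        ]
spool [ 451. -358.   10.]
flux [ 670. -314.   10.]
tin [456. 363.  10.]
decoyL [ 297. -226.   10.]
decoyR [617. 116.  10.]
screwd [801. 150.  10.]
```

View pics/crop.png

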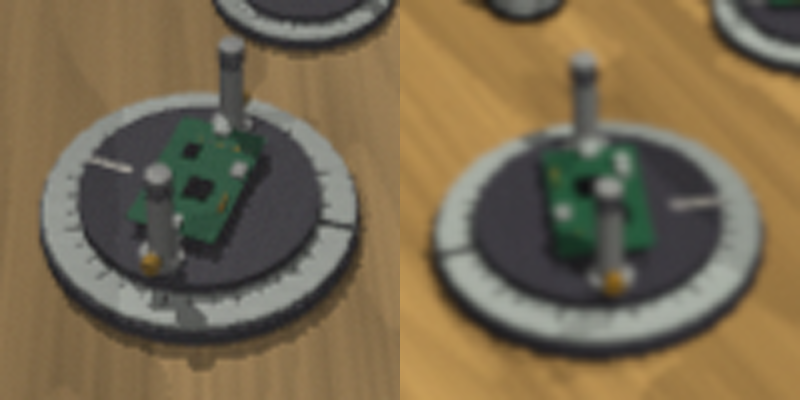

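Side crop: index line at the left (about px 290,235), zero line at the right (about px 352,251), so roughly a half turn is needed. I'll get a top view from the wrist camera.

```bash
python3 - <<'E'
from h import *
p=imaging.camera_params("wrist"); s=env.get_state(); o,d=ray(p,(p["cx"],p["cy"])); R=np.array(s["tcp_rot"])
print(p["fov_y"],o,d,R.T@(o-s["position"]),R.T@d)
E
```

```text
63.91926977061405 [ 235.80470609 -528.74255797  384.72753251] [-0.24268758 -0.07250313 -0.96739136] [ 7.02746532e+01 -1.50356065e-01 -1.71496905e+02] [-2.53299483e-01 -4.00120581e-04  9.67387829e-01]
```

>>> send_rows(
  plan=[
    {"claw":0,"slide":[0.02,0.02,0.05],"angular":[0,0,0]},
    {"claw":0,"slide":[0.03,0.04,0.03],"angular":[0,0,0]},
    {"claw":0,"slide":[0.035,0.045,0.0],"angular":[0,0,0]},
    {"claw":0,"slide":[0.035,0.045,0.0],"angular":[0,0,0]},
    {"claw":0,"slide":[0.035,0.045,0.0],"angular":[0,0,0]},
    {"claw":0,"slide":[0.035,0.045,0.0],"angular":[0,0,0]},
    {"claw":0,"slide":[0.035,0.045,0.0],"angular":[0,0,0]},
    {"claw":0,"slide":[0.035,0.045,0.0],"angular":[0,0,0]},
  ],
)

```text
clock: 1.1
position: [429.4, -218.0, 293.7]
tcp_rot: [[0.956, 0.293, -0.0], [0.293, -0.956, -0.0], [-0.0, -0.0, -1.0]]
ft_force: [0.2, -0.1, -0.9]
gripper_width: 14.2
finger_force: 0.0
```

>>> send_rows(
  plan=[
    {"claw":0,"slide":[0.035,0.04,0.0],"angular":[0,0,0]},
    {"claw":0,"slide":[0.035,0.04,0.0],"angular":[0,0,0]},
    {"claw":0,"slide":[0.02,0.02,0.0],"angular":[0,0,0]},
    {"claw":0,"slide":[0,0,0.0],"angular":[0,0,0]},
  ],
)

```text
clock: 1.6
position: [519.4, -118.3, 293.1]
tcp_rot: [[0.955, 0.296, -0.001], [0.296, -0.955, 0.0], [-0.001, -0.001, -1.0]]
ft_force: [-0.3, -0.6, 0.3]
gripper_width: 0.2
finger_force: 0.0
```

```bash
python3 - <<'E'
from h import *
p=imaging.camera_params("wrist"); im=imaging.capture("wrist"); cv2.imwrite("pics/w0.png",im[...,::-1])
import pickle; pickle.dump(p,open("w0.pkl","wb"))
print(env.get_state()["position"],proj(p,np.array([536,-97,19.])))
E
```

```text
[ 518.61121586 -119.27067975  293.29366631] [306.83265182 154.16032852]
```

View pics/w0.png

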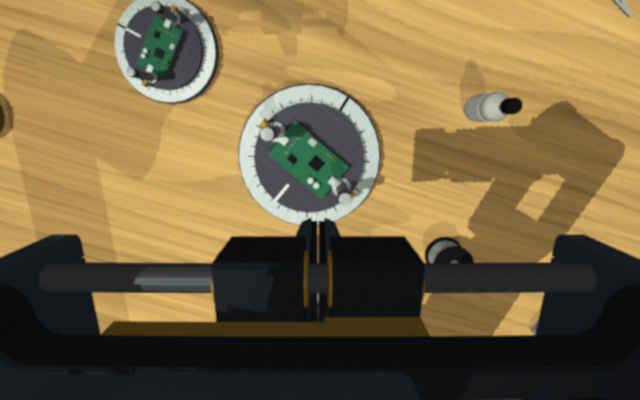

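The wrist view shows the holder at (310,153), index line near (281,193), zero line near (346,102), post tops near (266,132) and (347,199), and the fingers at (318,225).

```bash
cat > m.py <<'E'
from h import *
def fit(a):
    x,y=a[:,0],a[:,1]; s=np.linalg.lstsq(np.c_[2*x,2*y,np.ones(len(x))],x*x+y*y,rcond=None)[0]
    return s[:2],np.sqrt(s[2]+s[0]**2+s[1]**2)
def topmap(im,p,z,c,h=115,s=2):   # metric rectification onto plane z: row=x, col=y
    g=np.arange(-h,h,1/s); return np.array([[im[0,0]]]) 
def sample(g,p,P):
    m=np.array([proj(p,q) for q in P],np.float32); return cv2.remap(g,m[:,0],m[:,1],cv2.INTER_LINEAR).ravel()
def circ(c,r,z,a): return np.c_[c[0]+r*np.cos(a),c[1]+r*np.sin(a),np.full(len(a),z)]
def measure(im,p,c0=(536,-97)):
    g=cv2.cvtColor(im,cv2.COLOR_RGB2GRAY).astype(np.float32); hsv=cv2.cvtColor(im,cv2.COLOR_RGB2HSV)
    m=((hsv[...,1]<50)&(hsv[...,2]>120)).astype(np.uint8)
    n,l,st,_=cv2.connectedComponentsWithStats(m); u=proj(p,np.array([*c0,19.]))
    ys,xs=np.mgrid[:400,:640]; k=m*(np.hypot(xs-u[0],ys-u[1])<90)
    ct=max(cv2.findContours(k.astype(np.uint8),cv2.RETR_EXTERNAL,cv2.CHAIN_APPROX_NONE)[0],key=cv2.contourArea)[:,0]
    P=np.array([onz(p,q,19)[:2] for q in ct.astype(float)])
    for _ in range(5):
        c,r=fit(P); e=abs(np.hypot(*(P-c).T)-r); P=P[e<max(1.5,2*np.median(e))]
    a=np.radians(np.arange(0,360,.25))
    zs=np.mean([sample(g,p,circ(c,rr,19,a)) for rr in np.arange(86,94,1)],0)
    ix=np.mean([sample(g,p,circ(c,rr,29,a)) for rr in np.arange(52,71,1)],0)
    def peak(v,sg):
        v=sg*(v-np.median(v)); v=np.convolve(np.r_[v[-8:],v,v[:8]],np.ones(7)/7,'same')[8:-8]; i=v.argmax(); d=(np.arange(len(a))-i+720)%1440-720
        w=np.where(abs(d)<14,np.clip(v-.3*v[i],0,None),0)
        o=v.copy(); o[abs(d)<40]=0
        return np.degrees(a[i])+.25*(w*d).sum()/w.sum(), v[i], o.max()
    return c,r,peak(zs,-1),peak(ix,1)
E
sed -i '/^def topmap/,/return np.array(\[\[im/d' m.py
python3 - <<'E'
from m import *; import pickle
p=pickle.load(open("w0.pkl","rb")); im=cv2.imread("pics/w0.png")[...,::-1].copy()
r=measure(im,p); print(r); c=r[0]; t=np.radians(r[3][0])
for k in(1,-1):
    a=t+k*np.pi/2; P=np.array([c[0]+58*np.cos(a),c[1]+58*np.sin(a),101]); print("post",k,P.round(1),proj(p,P).round(1))
for n in("side","scene"):
    print(n,measure(cv2.imread(f"pics/{n}0.png")[...,::-1].copy(),imaging.camera_params(n)))
E
```

```text
(array([ 531.87189855, -100.8104631 ]), np.float64(87.81324486565936), (np.float64(196.86423682939744), np.float64(133.25650460379464), np.float64(132.70113699776783)), (np.float64(157.87366745340123), np.float64(145.7776096888951), np.float64(104.04256003243582)))
post 1 [ 510.  -154.5  101. ] [345.2 197.8]
post -1 [553.7 -47.1 101. ] [266.  133.6]
side (array([533.85351021, -99.80478596]), np.float64(90.20464186931625), (np.float64(71.31108097885742), np.float64(78.19930594308035), np.float64(65.68448311941964)), (np.float64(75.42546674340689), np.float64(65.1011232648577), np.float64(58.19457135881696)))
scene (array([532.58048444, -99.42930335]), np.float64(88.61780655512908), (np.float64(247.3286065547175), np.float64(69.25170026506696), np.float64(59.21302141462054)), (np.float64(244.2945991519877), np.float64(78.86464364188058), np.float64(50.79468590872628)))
```

```bash
python3 - <<'E'
s=open("m.py").read()
s=s.replace("    P=np.array([onz(p,q,19)","    ct=ct[cv2.distanceTransform((cv2.drawContours(np.zeros_like(m),[cv2.convexHull(ct)],-1,1,-1)),cv2.DIST_L2,3)[ct[:,1],ct[:,0]]<3]\n    P=np.array([onz(p,q,19)")
open("m.py","w").write(s)
E
python3 - <<'E'
from m import *; import pickle
p=pickle.load(open("w0.pkl","rb")); im=cv2.imread("pics/w0.png")[...,::-1].copy()
r=measure(im,p); print(r); c=r[0]
print("zero px", [np.degrees(np.arctan2(*(onz(p,u,19)[:2]-c)[::-1])).round(1) for u in((347,102),(343,108))])
print("index px", [np.degrees(np.arctan2(*(onz(p,u,29)[:2]-c)[::-1])).round(1) for u in((275,201),(287,185))])
t=np.radians(r[3][0])
for k in(1,-1):
    a=t+k*np.pi/2; P=np.array([c[0]+58*np.cos(a),c[1]+58*np.sin(a),101]); print("post",k,P.round(1),proj(p,P).round(1))
for n in("side","scene"):
    print(n,measure(cv2.imread(f"pics/{n}0.png")[...,::-1].copy(),imaging.camera_params(n)))
E
```

```text
(array([ 531.14241469, -101.00592495]), np.float64(97.02822421110533), (np.float64(196.95203702900116), np.float64(148.5401349748884), np.float64(132.7760968889509)), (np.float64(157.43865301274272), np.float64(145.99929591587613), np.float64(103.5629185267857)))
zero px [np.float64(-17.3), np.float64(-17.3)]
index px [np.float64(158.3), np.float64(157.3)]
post 1 [ 508.9 -154.6  101. ] [344.9 198.8]
post -1 [553.4 -47.4 101. ] [266.2 133.9]
side (array([ 533.15848931, -100.36403845]), np.float64(94.88943365781515), (np.float64(71.04737493441546), np.float64(77.6770804268973), np.float64(64.70219203404017)), (np.float64(74.9071638205045), np.float64(65.98544529506138), np.float64(57.80945914132254)))
scene (array([533.56686067, -96.98658555]), np.float64(94.0554437144731), (np.float64(264.4806395765239), np.float64(63.96988351004463), np.float64(63.44599260602678)), (np.float64(244.56353848052095), np.float64(75.50420161655971), np.float64(50.20912388392856)))
```

Centre is about (532,-101), with ring radius 97 as expected. Index is at 157.5° and zero at -17.3°, so I need about -175°, clockwise. I'll push post_a (509,-155) with the closed fingers, turning the tool along with the table.

>>> send_rows(
  plan=[
    {"claw":0,"slide":[0.004,-0.007,0],"angular":[0,0,0.175]},
    {"claw":0,"slide":[0.004,-0.007,0],"angular":[0,0,0.175]},
    {"claw":0,"slide":[0.004,-0.007,0],"angular":[0,0,0.175]},
    {"claw":0,"slide":[0.004,-0.007,0],"angular":[0,0,0.175]},
    {"claw":0,"slide":[0.004,-0.007,0],"angular":[0,0,0.175]},
    {"claw":0,"slide":[0.004,-0.007,0],"angular":[0,0,0.175]},
    {"claw":0,"slide":[0.004,-0.007,0],"angular":[0,0,0.175]},
    {"claw":0,"slide":[0,-0.002,0],"angular":[0,0,0.175]},
  ],
)

```text
clock: 2.65
position: [545.7, -172.3, 293.8]
tcp_rot: [[-0.13, 0.991, -0.001], [0.991, 0.13, -0.0], [-0.0, -0.001, -1.0]]
ft_force: [-0.4, 0.5, 0.4]
gripper_width: 0.4
finger_force: 0.0
```

>>> send_rows(
  plan=[
    {"claw":0,"slide":[0,0,-0.025],"angular":[0,0,0.175]},
    {"claw":0,"slide":[0,0,-0.025],"angular":[0,0,0.175]},
    {"claw":0,"slide":[0,0,-0.025],"angular":[0,0,0.175]},
    {"claw":0,"slide":[0,0,-0.025],"angular":[0,0,0.175]},
    {"claw":0,"slide":[0,0,-0.025],"angular":[0,0,0.175]},
    {"claw":0,"slide":[0,0,-0.025],"angular":[0,0,0.175]},
    {"claw":0,"slide":[0,0,0],"angular":[0,0,0]},
  ],
)

```text
clock: 3.52
position: [544.4, -171.3, 142.3]
tcp_rot: [[-0.922, 0.387, -0.005], [0.387, 0.922, 0.001], [0.005, -0.001, -1.0]]
ft_force: [-0.8, -0.2, -0.7]
gripper_width: 0.2
finger_force: 0.0
```

```bash
python3 - <<'E'
from m import *
s=env.get_state(); R=np.array(s["tcp_rot"]); print(s["clock"],s["position"],np.degrees(np.arctan2(R[1,0],R[0,0])),R[:,2],s["joint_pos"])
im=imaging.capture("side")[180:300,240:400]; cv2.imwrite("pics/s1.png",cv2.resize(im,(800,600),interpolation=cv2.INTER_CUBIC)[...,::-1])
E
```

```text
3.525 [ 544.41830109 -171.30807036  142.33747034] 157.23215769902333 [-0.00471793  0.0013072  -0.99998802] [-1.86123988e+01  2.11575778e+01  9.62321693e+01 -1.71837504e-02
  6.28903391e+01 -8.58367749e+01]
```

View pics/s1.png

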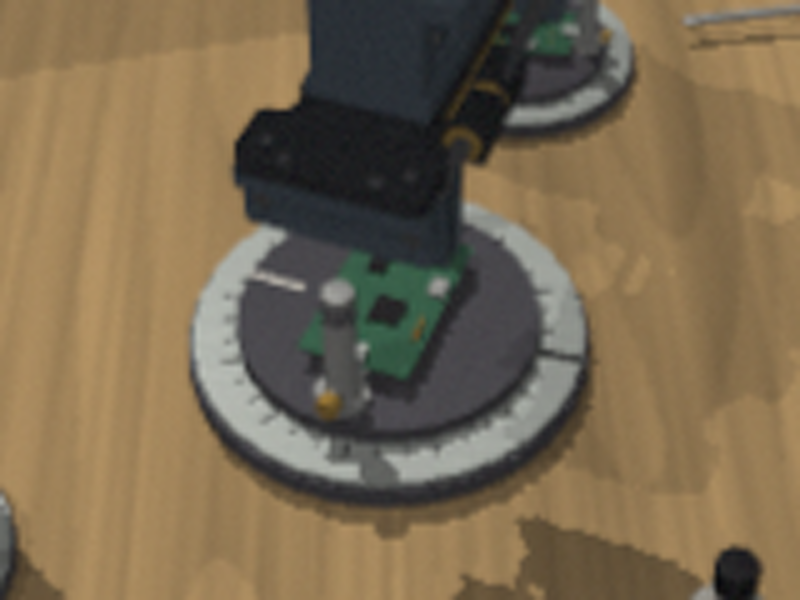

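```bash
python3 - <<'E'
from m import *
s=env.get_state(); p=imaging.camera_params("side")
T=np.array(s["position"]);
for h in (0,60,79,200): print(h,(proj(p,T+[0,0,h])-[240,180])*5)
for P in([532,-101,19],[508.9,-154.6,101]): print((proj(p,np.array(P))-[240,180])*5)
E
```

```text
0 [413.35847784 246.96252837]
60 [412.26830494 142.40060068]
79 [411.90037069 107.09375142]
200 [ 409.25287767 -147.21412348]
[382.74156976 324.94293006]
[330.48230617 290.23560871]
```

The gripper body's near end hides the fingers in this view. TCP projects to crop (413,247), which fits. The post tops and lines are where I calculated. Next, descend and approach the post.

>>> send_rows(
  plan=[
    {"claw":0,"slide":[0,0,-0.03],"angular":[0,0,0]},
    {"claw":0,"slide":[0,0,-0.03],"angular":[0,0,0]},
    {"claw":0,"slide":[0,0,-0.016],"angular":[0,0,0]},
    {"claw":0,"slide":[-0.0055,0.0025,0],"angular":[0,0,0]},
    {"claw":0,"slide":[-0.0045,0.002,0],"angular":[0,0,0]},
    {"claw":0,"slide":[0,0,0],"angular":[0,0,0]},
  ],
)

```text
clock: 4.32
position: [536.9, -166.2, 69.2]
tcp_rot: [[-0.923, 0.384, 0.002], [0.384, 0.923, -0.001], [-0.002, 0.0, -1.0]]
ft_force: [0.5, -0.8, 0.2]
gripper_width: 0.5
finger_force: 0.0
```

```bash
python3 - <<'E'
from m import *
im=imaging.capture("wrist"); cv2.imwrite("pics/w1.png",im[...,::-1])
s=env.get_state(); print(s["position"],s["ft_force"])
E
```

```text
[ 537.17650145 -166.31048446   69.11700896] [ 0.40292313 -0.44243137  0.21464283]
```

View pics/w1.png

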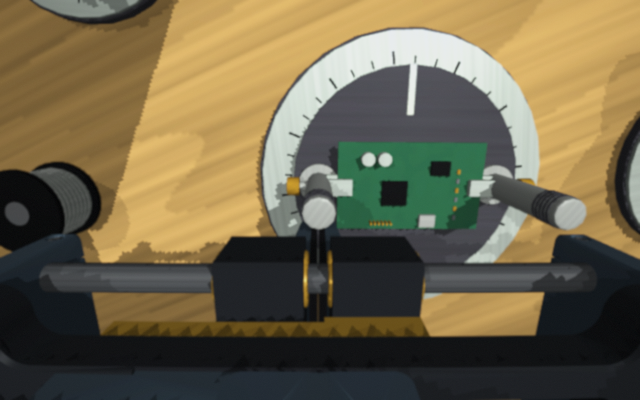

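The post top is at (318,210), centred directly ahead of the closed fingers, with the index line visible at (412,90). Now a slow approach to contact.

>>> send_rows(
  plan=[
    {"claw":0,"slide":[-0.002,0.0008,0],"angular":[0,0,0]},
    {"claw":0,"slide":[-0.002,0.0008,0],"angular":[0,0,0]},
    {"claw":0,"slide":[-0.001,0.0004,0],"angular":[0,0,0]},
    {"claw":0,"slide":[-0.001,0.0004,0],"angular":[0,0,0]},
  ],
)

```text
clock: 4.88
position: [531.8, -164.3, 68.3]
tcp_rot: [[-0.923, 0.384, 0.002], [0.384, 0.923, -0.001], [-0.003, 0.0, -1.0]]
ft_force: [2.7, -1.3, -0.8]
gripper_width: 0.4
finger_force: 1.3
```

>>> send_rows(
  plan=[
    {"claw":0,"slide":[-0.001,0.0004,0],"angular":[0,0,0]},
    {"claw":0,"slide":[-0.001,0.0004,0],"angular":[0,0,0]},
    {"claw":0,"slide":[-0.001,0.0004,0],"angular":[0,0,0]},
  ],
)

```text
clock: 5.25
position: [527.9, -162.8, 68.1]
tcp_rot: [[-0.923, 0.384, 0.0], [0.384, 0.923, -0.0], [-0.001, -0.0, -1.0]]
ft_force: [2.4, -1.3, 0.3]
gripper_width: 0.5
finger_force: 1.2
```

Contact at 2.8 N. I'll compute the arc increments in 6° steps.

```bash
cat > arc.py <<'E'
import numpy as np,sys
x,y,step,n=map(float,sys.argv[1:5]); c=np.array([532,-101.]); r=np.array([x,y])-c
R=np.hypot(*r); a=np.degrees(np.arctan2(r[1],r[0])); print(R.round(1),a.round(1))
P=[c+62*np.array([np.cos(np.radians(a+k*step)),np.sin(np.radians(a+k*step))]) for k in range(int(n)+1)]
print((np.diff(P,axis=0)/1000).round(4).tolist())
E
python3 arc.py 527.9 -162.8 -6 26
```

```text
61.9 -93.8
[[-0.0064, 0.0008], [-0.0063, 0.0014], [-0.0061, 0.0021], [-0.0059, 0.0027], [-0.0056, 0.0033], [-0.0052, 0.0039], [-0.0048, 0.0044], [-0.0043, 0.0049], [-0.0037, 0.0053], [-0.0032, 0.0057], [-0.0026, 0.006], [-0.0019, 0.0062], [-0.0013, 0.0064], [-0.0006, 0.0065], [0.0001, 0.0065], [0.0008, 0.0064], [0.0014, 0.0063], [0.0021, 0.0061], [0.0027, 0.0059], [0.0033, 0.0056], [0.0039, 0.0052], [0.0044, 0.0048], [0.0049, 0.0043], [0.0053, 0.0037], [0.0057, 0.0032], [0.006, 0.0026]]
```

>>> send_rows(
  plan=[
    {"claw":0,"slide":[-0.0064,0.0008,0],"angular":[0,0,-0.105]},
    {"claw":0,"slide":[-0.0063,0.0014,0],"angular":[0,0,-0.105]},
    {"claw":0,"slide":[-0.0061,0.0021,0],"angular":[0,0,-0.105]},
    {"claw":0,"slide":[-0.0059,0.0027,0],"angular":[0,0,-0.105]},
  ],
)

```text
clock: 5.75
position: [503.1, -155.6, 68.1]
tcp_rot: [[-0.684, 0.729, 0.001], [0.729, 0.684, -0.0], [-0.001, 0.001, -1.0]]
ft_force: [3.0, -1.7, 0.9]
gripper_width: 0.2
finger_force: 1.7
```

>>> send_rows(
  plan=[
    {"claw":0,"slide":[-0.0056,0.0033,0],"angular":[0,0,-0.105]},
    {"claw":0,"slide":[-0.0052,0.0039,0],"angular":[0,0,-0.105]},
    {"claw":0,"slide":[-0.0048,0.0044,0],"angular":[0,0,-0.105]},
    {"claw":0,"slide":[-0.0043,0.0049,0],"angular":[0,0,-0.105]},
    {"claw":0,"slide":[-0.0037,0.0053,0],"angular":[0,0,-0.105]},
    {"claw":0,"slide":[-0.0032,0.0057,0],"angular":[0,0,-0.105]},
  ],
)

```text
clock: 6.5
position: [476.6, -128.2, 68.2]
tcp_rot: [[-0.123, 0.992, 0.001], [0.992, 0.123, -0.001], [-0.001, 0.001, -1.0]]
ft_force: [3.3, -2.4, -0.7]
gripper_width: 0.3
finger_force: 1.9
```

```bash
python3 - <<'E'
from m import *
im=imaging.capture("wrist"); cv2.imwrite("pics/w2.png",im[...,::-1])
s=env.get_state(); print(s["position"],s["ft_force"],s["joint_pos"])
E
```

```text
[ 475.9625544  -127.43389527   68.09967751] [ 2.60378959 -0.74770978  0.60844101] [-1.63454552e+01  1.93883055e+01  1.12032558e+02  3.77775229e-02
  4.85610880e+01 -2.33155451e+01]
```

View pics/w2.png

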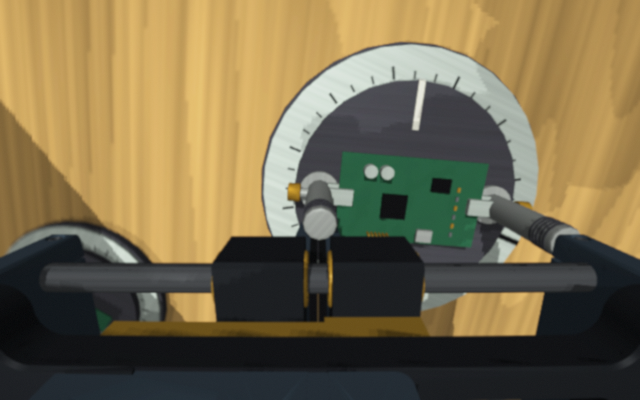

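Post (320,222) stays centred on the fingers, and the table is following. Continuing.

>>> send_rows(
  plan=[
    {"claw":0,"slide":[-0.0026,0.006,0],"angular":[0,0,-0.105]},
    {"claw":0,"slide":[-0.0019,0.0062,0],"angular":[0,0,-0.105]},
    {"claw":0,"slide":[-0.0013,0.0064,0],"angular":[0,0,-0.105]},
    {"claw":0,"slide":[-0.0006,0.0065,0],"angular":[0,0,-0.105]},
    {"claw":0,"slide":[0.0001,0.0065,0],"angular":[0,0,-0.105]},
    {"claw":0,"slide":[0.0008,0.0064,0],"angular":[0,0,-0.105]},
    {"claw":0,"slide":[0.0014,0.0063,0],"angular":[0,0,-0.105]},
  ],
)

```text
clock: 7.42
position: [471.9, -84.3, 68.1]
tcp_rot: [[0.572, 0.82, -0.0], [0.82, -0.572, -0.001], [-0.001, 0.0, -1.0]]
ft_force: [1.4, -4.4, 1.4]
gripper_width: 0.6
finger_force: 1.9
```

>>> send_rows(
  plan=[
    {"claw":0,"slide":[0.0021,0.0061,0],"angular":[0,0,-0.105]},
    {"claw":0,"slide":[0.0027,0.0059,0],"angular":[0,0,-0.105]},
    {"claw":0,"slide":[0.0033,0.0056,0],"angular":[0,0,-0.105]},
    {"claw":0,"slide":[0.0039,0.0052,0],"angular":[0,0,-0.105]},
    {"claw":0,"slide":[0.0044,0.0048,0],"angular":[0,0,-0.105]},
    {"claw":0,"slide":[0.0049,0.0043,0],"angular":[0,0,-0.105]},
    {"claw":0,"slide":[0.0053,0.0037,0],"angular":[0,0,-0.105]},
  ],
)

```text
clock: 8.3
position: [496.4, -48.4, 67.6]
tcp_rot: [[0.975, 0.224, -0.005], [0.224, -0.975, -0.0], [-0.005, -0.001, -1.0]]
ft_force: [-2.1, -3.1, 2.4]
gripper_width: 0.7
finger_force: 1.7
```

```bash
python3 - <<'E'
from m import *
s=env.get_state(); R=np.array(s["tcp_rot"]); p=imaging.camera_params("wrist"); im=imaging.capture("wrist"); cv2.imwrite("pics/w3.png",im[...,::-1])
print(s["clock"],s["position"],np.degrees(np.arctan2(R[1,0],R[0,0])),s["ft_force"],s["joint_pos"])
import pickle; pickle.dump(p,open("w3.pkl","wb"))
print(measure(im,p))
E
```

```text
8.3 [496.39313585 -48.36954497  67.63785058] 12.959318422205722 [-2.05957833 -3.13553861  2.35724525] [-6.84717169e+00  2.00242015e+01  1.11059306e+02 -7.75126367e-02
  4.92199212e+01  7.02444201e+01]
(array([518.11859783, -61.81928603]), np.float64(7.44685492533006), (np.float64(131.0005520507978), np.float64(69.17506626674107), np.float64(65.64390345982143)), (np.float64(42.700261801285166), np.float64(141.1452898297991), np.float64(129.70572989327567)))
```

View pics/w3.png

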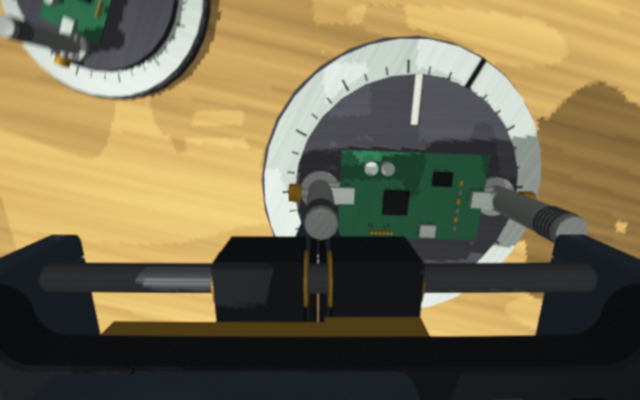

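Zero line is now at (468,87)-(483,60) and the index line at (414,123)-(418,75), so about 25° remains. I'll measure it exactly.

```bash
cat > m2.py <<'E'
from h import *; from scipy.optimize import least_squares
def edge(m,p,z,r,c0,A):   # outermost crossing of ring edge along radial rays, fit centre
    def line(a): 
        rr=np.arange(r-14,r+14,.25); P=np.c_[c0[0]+rr*np.cos(a),c0[1]+rr*np.sin(a),np.full(len(rr),z)]
        uv=np.array([proj(p,q) for q in P],np.float32); return rr,cv2.remap(m,uv[:,0],uv[:,1],cv2.INTER_LINEAR).ravel()
    pts=[]
    for a in A:
        rr,v=line(a); g=np.gradient(cv2.GaussianBlur(v[:,None],(1,9),0).ravel()); i=abs(g).argmax(); pts.append(np.r_[c0[0]+rr[i]*np.cos(a),c0[1]+rr[i]*np.sin(a)])
    pts=np.array(pts); f=least_squares(lambda q:np.hypot(*(pts-q[:2]).T)-q[2],[*c0,r],loss="soft_l1",f_scale=.5); return f.x,np.median(abs(f.fun))
def peak(g,p,c,z,rs,lo,hi,sg):
    a=np.arange(lo,hi,.1); t=np.radians(a)
    v=np.mean([cv2.remap(g,*np.array([proj(p,np.array([c[0]+r*np.cos(x),c[1]+r*np.sin(x),z])) for x in t],np.float32).T.copy(),cv2.INTER_LINEAR).ravel() for r in rs],0)*sg
    v-=np.median(v); w=np.clip(v-.5*v.max(),0,None); i=v.argmax(); w[abs(a-a[i])>3.5]=0; return (w*a).sum()/w.sum(),v.max()
def meas(im,p,c0=(532,-101),ir=(-60,60)):
    g=cv2.cvtColor(im,cv2.COLOR_RGB2GRAY).astype(np.float32); s=cv2.cvtColor(im,cv2.COLOR_RGB2HSV)[...,1].astype(np.float32)
    A=np.radians(np.arange(-65,66,3)) 
    t,e=edge(g,p,29,75,c0,A)     # turntable rim (top edge)
    b,e2=edge(s,p,19,97,c0,A)
    c=b[:2]
    return t.round(2),e,b.round(2),e2,peak(g,p,c,19,np.arange(84,95),-35,0,-1),peak(g,p,c,29,np.arange(50,72),*ir,1),peak(g,p,t[:2],29,np.arange(50,72),*ir,1)
E
python3 - <<'E'
from m2 import *; import pickle
p=pickle.load(open("w3.pkl","rb")); im=cv2.imread("pics/w3.png")[...,::-1].copy()
r=meas(im,p,ir=(-10,35)); print(*r,sep="\n")
c=r[2][:2]
for u,z in(((483,60),19),((468,87),19),((414,123),29),((418,75),29)):
    d=onz(p,u,z)[:2]-c; print(np.hypot(*d).round(1),np.degrees(np.arctan2(d[1],d[0])).round(2))
E
```

```text
[ 531.68 -101.16   74.44]
0.1435626669719241
[ 530.99 -100.19   98.26]
0.09717925465756139
(np.float64(-16.419454598312896), np.float32(197.09225))
(np.float64(9.901095595105954), np.float32(143.83759))
(np.float64(10.915402787942242), np.float32(143.24669))
97.1 -16.27
78.9 -17.15
45.4 9.24
74.2 10.41
```

Index is at about +10.5° and zero at about -16.9°, so -27° remains. I'll push -22° gently, then re-measure.

```bash
python3 arc.py 498.9 -48.5 -4 7
```

```text
62.1 122.2
[[0.0037, 0.0022], [0.0039, 0.0019], [0.004, 0.0016], [0.0041, 0.0014], [0.0042, 0.0011], [0.0043, 0.0008], [0.0043, 0.0005]]
```

>>> send_rows(
  plan=[
    {"claw":0,"slide":[0.0037,0.0022,0],"angular":[0,0,-0.07]},
    {"claw":0,"slide":[0.0039,0.0019,0],"angular":[0,0,-0.07]},
    {"claw":0,"slide":[0.004,0.0016,0],"angular":[0,0,-0.07]},
    {"claw":0,"slide":[0.0041,0.0014,0],"angular":[0,0,-0.07]},
    {"claw":0,"slide":[0.0021,0.0006,0],"angular":[0,0,-0.035]},
    {"claw":0,"slide":[0,0,0],"angular":[0,0,0]},
    {"claw":0,"slide":[0,0,0],"angular":[0,0,0]},
  ],
)

```text
clock: 9.22
position: [515.4, -40.2, 67.5]
tcp_rot: [[0.996, -0.086, -0.002], [-0.086, -0.996, 0.001], [-0.002, -0.0, -1.0]]
ft_force: [-2.8, 1.1, 0.4]
gripper_width: 0.2
finger_force: 1.2
```

```bash
cat > look.py <<'E'
from m2 import *; import sys
s=env.get_state(); R=np.array(s["tcp_rot"]); p=imaging.camera_params("wrist"); im=imaging.capture("wrist"); cv2.imwrite(f"pics/{sys.argv[1]}.png",im[...,::-1])
print(s["clock"],s["position"],np.degrees(np.arctan2(R[1,0],R[0,0])),s["ft_force"])
print(*meas(im,p,ir=(float(sys.argv[2]),float(sys.argv[3]))),sep="\n")
E
python3 look.py w4 -35 10
```

```text
9.225 [515.41373695 -40.18927099  67.50301716] -4.943043859103857 [-2.83191061  1.1388374   0.40426758]
[ 530.52 -100.57   75.61]
0.2932608799526477
[ 531.91 -100.34   97.75]
0.1522150833119369
(np.float64(-16.162132285216014), np.float32(207.36089))
(np.float64(-8.818583561989357), np.float32(132.06827))
(np.float64(-8.471357081982285), np.float32(131.29143))
```

>>> send_rows(
  plan=[
    {"claw":0,"slide":[0.0015,0.0004,0],"angular":[0,0,-0.024]},
    {"claw":0,"slide":[0.0015,0.0003,0],"angular":[0,0,-0.024]},
    {"claw":0,"slide":[0.0015,0.0003,0],"angular":[0,0,-0.024]},
    {"claw":0,"slide":[0.0013,0.0003,0],"angular":[0,0,-0.024]},
    {"claw":0,"slide":[0,0,0],"angular":[0,0,0]},
    {"claw":0,"slide":[0,0,0],"angular":[0,0,0]},
  ],
)

```text
clock: 10.02
position: [522.6, -39.4, 68.0]
tcp_rot: [[0.983, -0.182, 0.001], [-0.182, -0.983, -0.0], [0.001, 0.0, -1.0]]
ft_force: [-2.4, -0.1, -1.9]
gripper_width: 0.6
finger_force: 1.1
```

```bash
python3 look.py w5 -35 10; python3 - <<'E'
import cv2
cv2.imwrite("pics/w5c.png",cv2.resize(cv2.imread("pics/w5.png")[20:240,250:550],(780,572),interpolation=cv2.INTER_CUBIC))
E
```

```text
10.025 [522.55314817 -39.36448602  68.04591083] -10.491980516475335 [-2.35714089 -0.08639502 -1.8843194 ]
[ 530.03 -100.1    76.23]
0.5910664952593905
[ 532.34 -100.38   97.46]
0.16654214692630376
(np.float64(-16.218484596478923), np.float32(170.92694))
(np.float64(-15.63503507671287), np.float32(124.22856))
(np.float64(-15.346562487175214), np.float32(127.68489))
```

View pics/w5c.png

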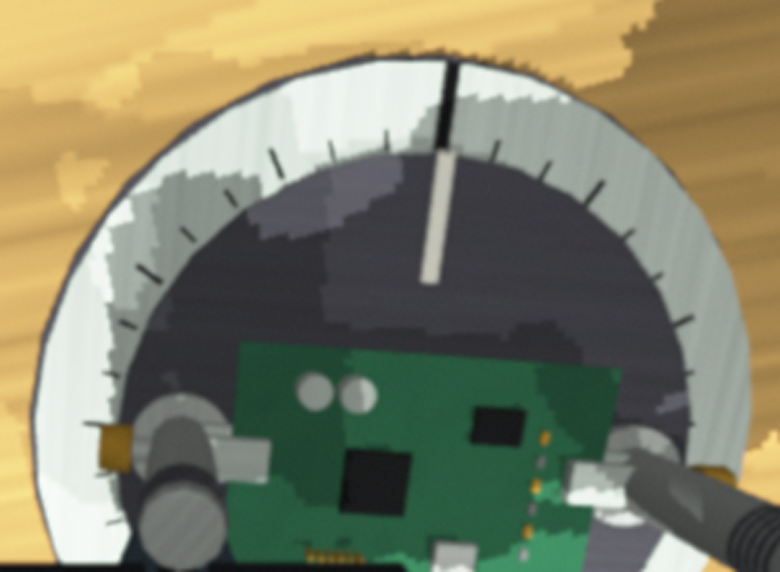

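The index line is aligned with the zero line: about 0.6° (0.8 mm) short, against 2.7° allowed. Backing straight off, then up.

>>> send_rows(
  plan=[
    {"claw":0,"slide":[-0.005,0.001,0],"angular":[0,0,0]},
    {"claw":0,"slide":[-0.01,0.002,0],"angular":[0,0,0]},
    {"claw":0,"slide":[-0.01,0.002,0],"angular":[0,0,0]},
    {"claw":0,"slide":[0,0,0.04],"angular":[0,0,0]},
    {"claw":0,"slide":[0,0,0.05],"angular":[0,0,0]},
    {"claw":0,"slide":[0,0,0.05],"angular":[0,0,0]},
    {"claw":0,"slide":[0,0,0.05],"angular":[0,0,0]},
    {"claw":0,"slide":[0,0,0],"angular":[0,0,0]},
  ],
)

```text
clock: 11.08
position: [499.1, -34.3, 262.3]
tcp_rot: [[0.983, -0.182, 0.01], [-0.182, -0.983, -0.001], [0.01, -0.001, -1.0]]
ft_force: [0.2, 0.2, -0.2]
gripper_width: 0.2
finger_force: 0.0
```

```bash
python3 look.py w6 -35 10
```

```text
11.075 [499.14858139 -34.28868175 262.33610471] -10.492301299516905 [ 0.1609111   0.23521993 -0.22308369]
[ 532.51 -101.1    73.36]
0.2767316859140294
[ 531.66 -100.49   97.75]
0.14477702443545581
(np.float64(-15.915023763707259), np.float32(147.34033))
(np.float64(-15.178013209406654), np.float32(153.526))
(np.float64(-14.819574187973473), np.float32(153.29898))
```

```bash
python3 -c "
from h import *
print(order.sign_off())"
```

```text
the job is handed in; nothing more can be done
None
```

The job is handed in: the index line stands about 0.7–1.1° (1–1.4 mm) short of the zero line, inside the 3.5 mm limit; the base shows no measurable shift, and the arm is withdrawn and clear.

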